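# Click the V-rest tube onto the bench stand's spring button

### The arm

A 6-joint arm with a two-finger parallel gripper is mounted at the origin on a cart in front of the work surface, level with it; the furniture and walls round the work are solid. World frame = base frame: x ahead of the robot, y to its left, z up, the work surface at z = 0. Lengths are in m, angles in rad, forces in N, time in s.
With the tool pointing down it reaches from about 0.4 to 0.825 m from the base axis. Payload 7 kg.
Tool frame: the origin (TCP) lies between the finger pads; the fingertips stand 11 mm ahead of it and the grasp point (between the pads) lies 8 mm behind it; x points along the fingers, z is the direction in which the jaws open and shut, and the axes are right-handed (so a half turn about x gives the same grasp; the last joint's range is limited). The gripper opens to 88 mm and grips with 3 to 60 N. Pads are 19 mm wide; open, the fingers measure 130 mm over their backs; the gripper's body (78 mm by 193 mm) begins 47 mm behind the grasp point.
Start: joints at [-1.002, 0.359, 0.012, 0, -1.224, -0.288], TCP at [0.187, -0.649, 0.238] pointing down, gripper open.
Joint ranges: [-3.07, 3.07], [-1.43, 2.12], [-1.02, 1.25], [-3.03, 1.67], [-3.05, -0], [-3.03, 3.03]. Speed limits (rad/s): [2.39, 2.39, 3.01, 3.14, 3.14, 3.14].

### API

Orientations are given as [roll, pitch, yaw] about the fixed x, y, z axes, in that order (R = Rz(yaw) Ry(pitch) Rx(roll)).
In Python, from station import arm gives the robot as it stands.
- The arm moves only by the tool jog_arm, never from a script. Its argument "motion" is a list of rows, each an object of numbers: "dx", "dy", "dz": the shift along the tool's x, y, z in m; "twist": the turn about the tool's x in degrees. In form: [{"dx": .., "dy": .., "dz": .., "twist": ..}, ...]. A call has 1 to 20 rows; each row is the pose to reach, as a shift and turn from the pose commanded when the call began, along the tool's axes at that moment; what a row does not reach only later rows make up. A row lasts 1/12 s, in which the tool goes at most 41.7 mm and 7.16 degrees, less where a joint would pass 70% of its speed; a pose out of reach is approached as far as the arm can. A call with a gripper value outside its range is refused whole. "gripper" is the finger opening in m, from 0 to 0.0876, set as the call begins (left out, the last holds). The fingers move at their own pace and stop on an object; "newtons" is the grip in N (left out, the last holds). Time passes only in rows, so rows that repeat a pose let the fingers close. It gives the time, the measured TCP pose, the force and the opening at its end, in the units of the state.
- arm.get_state(): the state, without advancing time (a new reading comes with each control period).
- arm.grab_frame(name): name is "side" or "top" or "wrist"; returns the picture (420x560x3 uint8, red, green, blue); there is no depth.
- arm.camera_model(name): a dict with "camera_matrix" (3x3 intrinsics, pixels), "eye" and "attitude" of the camera in the world. Camera axes: x right, y down, z forward; pixel columns grow to the right and rows downward; lengths in m; the calibration is good to about 2 mm. The wrist camera is an equidistant fisheye: a pixel r from the principal point sees the ray r / f radians off the axis. A picture is of the moment at which its call begins: read the wrist's pose just before it. camera_model takes no time and is no camera call; for the wrist camera it gives the pose at the moment of the call.
- arm.job_done(): hands the job in, once; it reports no verdict.
The state is a dict: "t": time; "q": joint angles; "qd": joint speeds; "joint_efforts": joint torques, N m; "eef_pos": TCP position; "ee_rot": TCP orientation; "force": force on the tool from outside, world axes, zero at the start; "moment": the same for the moment, N m; "width": finger opening in m.
Only numpy, scipy, OpenCV 4.12 (cv2) and the standard library are available. Lean on these libraries where they do the work, as an engineer would, in place of code of your own. Each camera call takes 0.05 s, during which the arm holds its last target.

### The job

Take the tube with the wooden V rest and slide it gently, flared mouth down, over the post of the green bench stand, so that the mouth presses the brass spring button flush, and carry on until the tube sits fully down. Turn the tube on the post until the button pops out through the hole in its wall, then let go; do not ram the stand, and leave the amber jar, the dabber and the printing block where they are.

Things in the scene. Friction and masses are not known exactly. Their poses are not given: they have to be found in the camera images.
- tube: Loose upright extension tube with a V rest, 0.18 to 0.29 kg, 122 mm tall. Origin: centre of the underside of its flared mouth, z up the tube. Aluminium tube 35 mm outside, 30.4 mm inside, open below, hollow for 78 mm; the mouth flares over the lowest 15 mm to 44 mm inside, 49 mm outside. Starts standing on the table, its -x side roughly to the robot (world -x).
- tube_head (a point): Point on the tube's axis, 92 mm above its origin, in the light wooden head: 38 mm thick along x, 52 mm along y, from 78 to 122 mm above the origin, with a V notch on top. Grip it here across its flat -x and +x faces; fingertips may reach down beside the tube, which is thinner. Axes as the tube.
- tube_hole (a point): Centre of the one hole in the tube's wall, 10 mm wide and 12 mm high, on the tube's -x side, 42 mm above its origin. Axes as the tube.
- stand: Green round bench stand fixed to the table, foot 100 mm across; origin: centre of its underside, z up. From the foot rises a fixed steel post 28 mm in diameter to 94 mm above the origin, its top 8 mm tapered to 18 mm. The post does not turn; which way its button faces cannot be told from the stand's axes.
- stand_top (a point): Centre of the post's top face, 94 mm above the stand's origin.
- stand_seat (a point): Centre of the seat, the foot's flat top 60 mm across, 22 mm above the stand's origin, where the tube's mouth comes to rest.
- button (a joint): Brass spring button, 8 mm across, flat end, out of the post's side 42 mm above the seat. Value in m: 0 = fully out, 0.0065 = flush, 0.003 to 0.0065 under the tube's wall. 1.5 to 5.4 N; the tube's flared mouth presses it in (under 12 N down). Faces the robot (world -x) within 0.7 rad either side, angle not told. Pops out when the hole is within 0.05 rad, then locks the tube.
- amber_jar: Bystander: glass jar with amber filling and a black lid, 63 mm wide, 94 mm high; origin at the centre of its underside.
- dabber: Bystander: black dabber, a knob on a round foot, 52 mm wide, 71 mm high; origin at the centre of its underside.
- print_block: Bystander: black wooden printing block with a handle, 52x70x58 mm; origin at the centre of its underside.
Mind the look-alikes: they are no part of the job. Of the things that look like the stand, the larger one is meant. What is shaped like the tube but red is not meant.

How it is judged:
By the outcome, as a careful person would: the job done as asked, in the order asked, and still so for the second after the job is handed in, with the robot touching nothing.
It also fails if it takes over 58 s, if anything falls off the work surface, if the arm or the gripper's body presses on something with over 40 N, if the wrist force passes 120 N, or if a joint passes its speed limit or range.

## Working session

There is one attempt and no reset: what is moved stays moved. The work goes in short steps, Python scripts to look and compute and a tool call to move; the robot and the scene stay as the last step left them, time stands still between calls to the robot, and variables do not carry over. Pictures are saved under pics/ and viewed, and the job is handed in when it is done.

Besides the shell and the picture viewer there is one more tool, called as name(argument=value, ...) on one line, values as JSON. jog_arm: Moves the arm, as the interface text tells. Its arguments: {"type":"object","properties":{"motion":{"type":"array"},"gripper":{"type":"number"},"newtons":{"type":"number"}},"required":["motion"]}

```bash
ls; mkdir -p pics; python3 - <<'E'
from station import arm
import cv2
print(arm.get_state())
for n in ["side","top","wrist"]:
    print(n,arm.camera_model(n))
    cv2.imwrite(f"pics/a_{n}.png",arm.grab_frame(n)[:,:,::-1])
E
```

```text
pics
{'t': 0.0, 'q': array([-1.00190786e+00,  3.59386515e-01,  1.10528504e-02, -3.60633404e-04,
       -1.22410238e+00, -2.88088046e-01]), 'qd': array([ 0.00331873,  0.00098254, -0.00069171,  0.00287877,  0.00068919,
        0.00039759]), 'joint_efforts': array([ 1.62617314e-03, -5.82720315e+01,  2.93067920e+01,  6.99747339e+00,
        6.91502384e-03, -1.48123891e-04]), 'eef_pos': array([ 0.18689594, -0.64811217,  0.23661841]), 'ee_rot': array([0.08423426, 1.56912192, 1.93570819]), 'force': array([0.11667914, 0.90700987, 0.11935013]), 'moment': array([ 0.0493381 , -0.03256774, -0.01339199]), 'width': 0.08736623183892882}
side {'camera_matrix': array([[540.70074186,   0.        , 270.47089057],
       [  0.        , 540.70074186, 205.61923903],
       [  0.        ,   0.        ,   1.        ]]), 'eye': array([1.0456911 , 0.44283987, 0.72709645]), 'attitude': array([-2.20916088, -0.01468052,  2.56792788])}
top {'camera_matrix': array([[382.92046268,   0.        , 274.2520193 ],
       [  0.        , 382.92046268, 205.80876278],
       [  0.        ,   0.        ,   1.        ]]), 'eye': array([ 0.48260225, -0.28296793,  0.94396103]), 'attitude': array([-3.04013797, -0.00630943, -1.55830247])}
wrist {'camera_matrix': array([[325.1922621 ,   0.        , 276.01205151],
       [  0.        , 325.1922621 , 209.95772321],
       [  0.        ,   0.        ,   1.        ]]), 'eye': array([ 0.11548355, -0.66756115,  0.38549995]), 'attitude': array([ 2.86195164e+00, -1.71343989e-03,  1.85128389e+00])}
```

View pics/a_side.png

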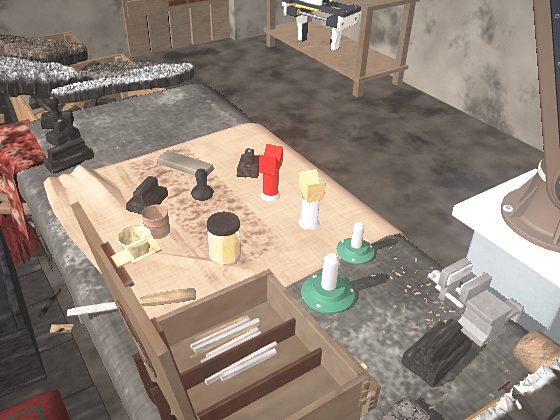

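View pics/a_top.png

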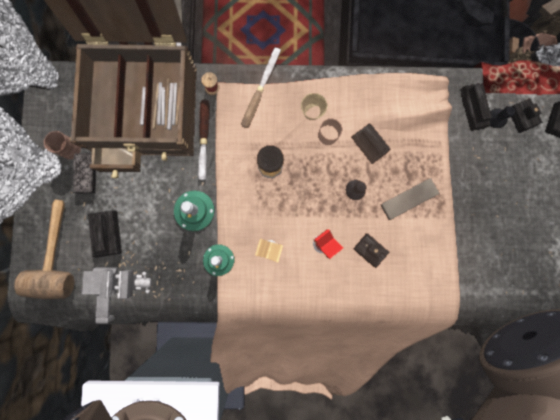

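View pics/a_wrist.png

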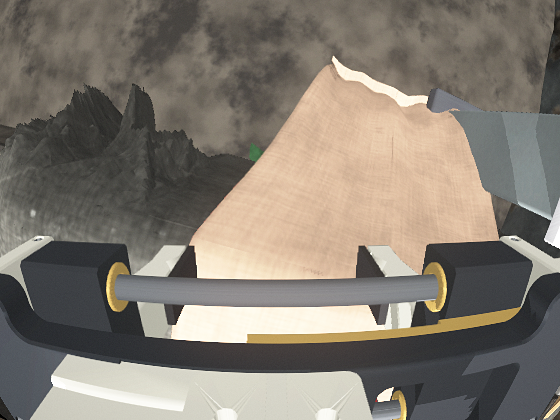

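```bash
cat > h.py <<'E'
import numpy as np, cv2
from scipy.spatial.transform import Rotation as Ro
from scipy.optimize import least_squares
CAM={"side":(540.70074186,270.47089057,205.61923903,[1.0456911,0.44283987,0.72709645],[-2.20916088,-0.01468052,2.56792788]),
"top":(382.92046268,274.2520193,205.80876278,[0.48260225,-0.28296793,0.94396103],[-3.04013797,-0.00630943,-1.55830247])}
def proj(n,P):
    f,cx,cy,e,a=CAM[n]; R=Ro.from_euler('xyz',a).as_matrix()
    p=(np.atleast_2d(P)-e)@R
    return np.c_[f*p[:,0]/p[:,2]+cx,f*p[:,1]/p[:,2]+cy]
def ray(n,u,v,z):
    f,cx,cy,e,a=CAM[n]; R=Ro.from_euler('xyz',a).as_matrix()
    d=R@np.array([(u-cx)/f,(v-cy)/f,1]); e=np.array(e)
    return e+d*(z-e[2])/d[2]
E
python3 - <<'E'
import cv2
from h import *
a=cv2.imread('pics/a_side.png'); b=cv2.imread('pics/a_top.png')
cv2.imwrite('pics/z1.png',cv2.resize(a[150:320,270:400],None,fx=4.4,fy=3.5,interpolation=cv2.INTER_CUBIC)[:, :572])
cv2.imwrite('pics/z1.png',cv2.resize(a[160:310,280:400],None,fx=4,fy=4,interpolation=cv2.INTER_CUBIC))
cv2.imwrite('pics/z2.png',cv2.resize(b[180:290,160:300],None,fx=5,fy=5,interpolation=cv2.INTER_CUBIC))
print(ray('top',269,250,.12),ray('top',188,208,.094), ray('top',193,211,.022))
E
```

```text
[ 0.47145151 -0.2770784   0.12      ] [ 0.56176683 -0.09526421  0.094     ] [ 0.56135939 -0.09167056  0.022     ]
```

View pics/z1.png

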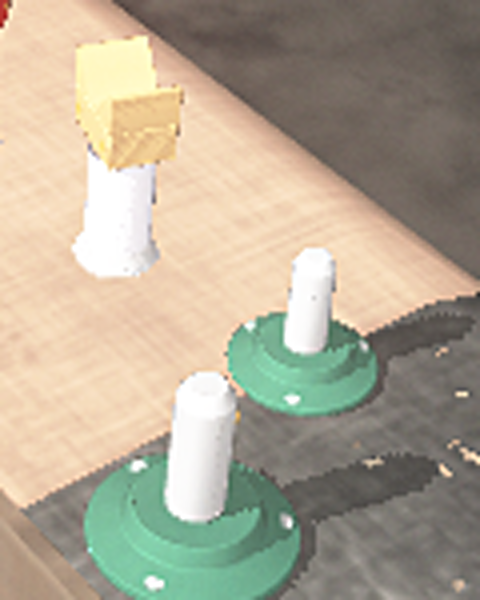

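View pics/z2.png

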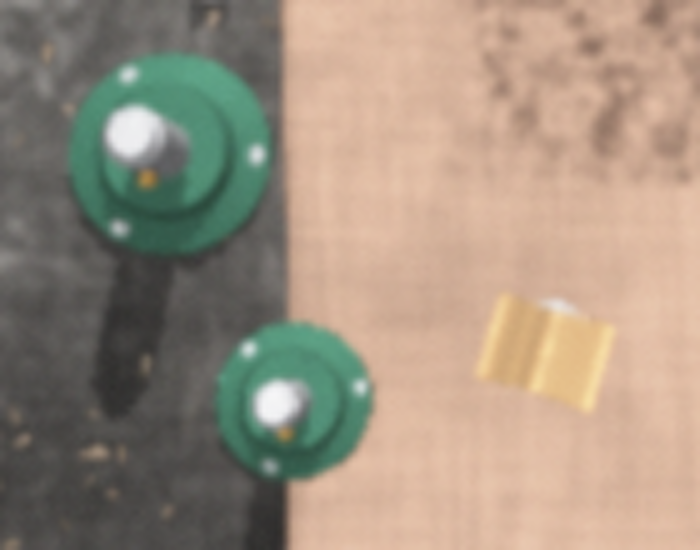

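```bash
cat > fit.py <<'E'
from h import *
f5=lambda p:(np.array(p)+.5)/5-.5+[160,180]
f4=lambda p:(np.array(p)+.5)/4-.5+[280,160]
top=f5([[505,295],[613,327],[590,410],[478,380]])
Hc=np.array([[.019,.026,.122],[.019,-.026,.122],[-.019,-.026,.122],[-.019,.026,.122]])
def T(p,P): 
    c,s=np.cos(p[2]),np.sin(p[2]); return np.c_[p[0]+c*P[:,0]-s*P[:,1],p[1]+s*P[:,0]+c*P[:,1],P[:,2]]
def r(p): return (proj('top',T(p,Hc))-top).ravel()
s=least_squares(r,[.47,-.277,-.28]); print('tube top',s.x,s.fun.round(2))
print((proj('side',T(s.x,Hc))-f4([0,0])+.0)*4)
print('base circ side crop',((proj('side',np.c_[s.x[0]+.0245*np.cos(np.arange(0,6.3,.785)),s.x[1]+.0245*np.sin(np.arange(0,6.3,.785)),np.zeros(9)])-f4([0,0]))*4).round(0).tolist())
# stand: green mask, foot
for n,thr in(('top',1),('side',1)):
    im=cv2.imread(f'pics/a_{n}.png').astype(int); B,G,R=im[...,0],im[...,1],im[...,2]
    m=((G-R>25)&(G-B>5)).astype(np.uint8)
    k,l,st,c=cv2.connectedComponentsWithStats(m)
    for i in range(1,k):
        if st[i,4]>150: 
            cn=cv2.findContours((l==i).astype(np.uint8),cv2.RETR_EXTERNAL,cv2.CHAIN_APPROX_NONE)[0][0]
            hull=cv2.convexHull(cn); print(n,st[i],cv2.fitEllipse(cn))
E
python3 fit.py
```

```text
tube top [ 0.47110701 -0.2768785  -0.26631559] [-0.93 -0.39  0.86 -0.06  0.58  0.61 -0.51 -0.17]
[[110.31163258 101.32232186]
 [ 74.4852072   46.48112042]
 [143.36027807  35.26756663]
 [181.39509304  89.21382249]]
base circ side crop [[77.0, 271.0], [107.0, 284.0], [141.0, 280.0], [159.0, 262.0], [150.0, 241.0], [121.0, 229.0], [87.0, 232.0], [69.0, 249.0], [77.0, 271.0]]
top [ 174  190   40   41 1052] ((193.6960906982422, 209.91741943359375), (39.0463752746582, 39.54856491088867), 87.15553283691406)
top [203 245  31  31 621] ((217.94679260253906, 259.4911804199219), (29.16960906982422, 29.891910552978516), 71.72805786132812)
side [337 238  37  26 634] ((354.7359924316406, 251.45941162109375), (23.232707977294922, 36.984703063964844), 100.37006378173828)
side [ 301  273   54   41 1438] ((327.2948913574219, 294.23199462890625), (37.27943801879883, 53.94948196411133), 97.16302490234375)
```

```bash
cat >> fit.py <<'E'
print('---')
th=np.arange(0,2*np.pi,.1)
def circ(x,y,z,r): return np.c_[x+r*np.cos(th),y+r*np.sin(th),0*th+z]
E1={'top':(193.70,209.92),'side':(327.29,294.23)}
for zf in (0,.006,.01):
  for n in E1:
    s=least_squares(lambda p: np.array(cv2.fitEllipse(proj(n,circ(p[0],p[1],zf,.05)).astype(np.float32))[0])-E1[n],[.56,-.09],diff_step=1e-3)
    print(zf,n,s.x,cv2.fitEllipse(proj(n,circ(*s.x,zf,.05)).astype(np.float32)))
print('post top', ray('top',*f5([133,134]),.094), ray('side',*f4([208,385]),.094))
print('button', ray('top',*f5([148,179]),.064), 'side',ray('side',*f4([238,418]),.064))
E
python3 fit.py | sed -n '/---/,$p'
```

```text
---
0 top [ 0.56620778 -0.08875595] ((193.6999969482422, 209.9199981689453), (39.96651077270508, 40.832855224609375), 52.57408142089844)
0 side [ 0.56371359 -0.08939583] ((327.2900085449219, 294.2300109863281), (38.81729507446289, 54.354713439941406), 98.36825561523438)
0.006 top [ 0.56567979 -0.08999058] ((193.6999969482422, 209.9199981689453), (40.22216033935547, 41.094051361083984), 52.57404708862305)
0.006 side [ 0.56767259 -0.08503142] ((327.2900085449219, 294.2300109863281), (39.13924789428711, 54.80623245239258), 98.36785888671875)
0.01 top [ 0.56532779 -0.09081365] ((193.6999969482422, 209.9199981689453), (40.39441680908203, 41.27003860473633), 52.57402038574219)
0.01 side [ 0.57031186 -0.08212193] ((327.2900085449219, 294.2300109863281), (39.35686492919922, 55.11142349243164), 98.36760711669922)
post top [ 0.56529352 -0.09113421  0.094     ] [ 0.56382677 -0.08848075  0.094     ]
button [ 0.54749929 -0.09199927  0.064     ] side [ 0.54323737 -0.08894659  0.064     ]
```

```bash
cat > mv.py <<'E'
import sys
from h import *
from station import arm
def go(x,y,z,yaw):
    s=arm.get_state(); R=Ro.from_euler('xyz',s['ee_rot']).as_matrix()
    d=R.T@(np.array([x,y,z])-s['eef_pos'])
    cur=np.arctan2(R[1,2],R[0,2])
    dy=(yaw-cur+np.pi/2)%np.pi-np.pi/2
    print('t',round(s['t'],2),'pos',s['eef_pos'].round(4),'jawyaw',round(cur,4),'q',s['q'].round(3),'F',s['force'].round(2),'M',s['moment'].round(3),'w',round(s['width'],4))
    print('toolx',R[:,0].round(4)); print('delta',d.round(4),'twist',round(-np.degrees(dy),2),'dyaw',round(dy,3))
if __name__=='__main__': go(*map(float,sys.argv[1:5]))
E
python3 mv.py 0.471 -0.277 0.236 -0.27
```

```text
t 0.15 pos [ 0.187  -0.6482  0.2369] jawyaw 1.8516 q [-1.002  0.359  0.011 -0.    -1.224 -0.288] F [ 0.44 -0.68 -0.52] M [ 0.016 -0.004  0.07 ] w 0.0878
toolx [-5.0e-04  1.2e-03 -1.0e+00]
delta [ 0.0012 -0.3758  0.278 ] twist -58.44 dyaw 1.02
```

```bash
cat >> h.py <<'E'
def wcam(cm,P):
    K=cm['camera_matrix'];R=Ro.from_euler('xyz',cm['attitude']).as_matrix()
    p=(np.atleast_2d(P)-cm['eye'])@R
    rr=np.hypot(p[:,0],p[:,1]); t=np.arctan2(rr,p[:,2]); k=K[0,0]*t/rr
    return np.c_[k*p[:,0]+K[0,2],k*p[:,1]+K[1,2]]
def wray(cm,u,v,z):
    K=cm['camera_matrix'];R=Ro.from_euler('xyz',cm['attitude']).as_matrix()
    a,b=(u-K[0,2])/K[0,0],(v-K[1,2])/K[0,0]; t=np.hypot(a,b)
    d=R@np.array([np.sin(t)*a/t,np.sin(t)*b/t,np.cos(t)]); e=np.array(cm['eye']); return e+d*(z-e[2])/d[2]
E
python3 - <<'E'
from h import *
from station import arm
cm=arm.camera_model('wrist'); s=arm.get_state(); R=Ro.from_euler('xyz',s['ee_rot']).as_matrix()
C=Ro.from_euler('xyz',cm['attitude']).as_matrix()
rel=R.T@(cm['eye']-s['eef_pos']); CR=R.T@C; print(rel,CR)
def virt(pos,yaw):
    z=np.array([np.cos(yaw),np.sin(yaw),0]); x=np.array([0,0,-1.]); Rt=np.c_[x,np.cross(z,x),z]
    return dict(camera_matrix=cm['camera_matrix'],eye=pos+Rt@rel,attitude=Ro.from_matrix(Rt@CR).as_euler('xyz'))
for yaw in (-.27+np.pi,):
  for dz in (.16,.2,.24):
   for off in (0,.05,.1):
    # off along camera's side direction (-tool y or +)
    z=np.array([np.cos(yaw),np.sin(yaw),0]); ty=np.cross(z,[0,0,-1.])
    pos=np.array([.471,-.277,dz])+off*ty*np.sign(rel[1])
    print(dz,off,pos.round(3),'eye',virt(pos,yaw)['eye'].round(3),wcam(virt(pos,yaw),[[.471,-.277,.122],[.471,-.277,0]]).round(0).tolist())
E
```

```text
[-0.14876098  0.07406307  0.00136786] [[-2.39731070e-04 -2.76123758e-01  9.61122059e-01]
 [-2.53883120e-04 -9.61122039e-01 -2.76123816e-01]
 [ 9.99999939e-01 -3.10208125e-04  1.60307654e-04]]
0.16 0 [ 0.471 -0.277  0.16 ] eye [ 0.45  -0.348  0.309] [[274.0, 242.0], [275.0, 196.0]]
0.16 0.05 [ 0.458 -0.325  0.16 ] eye [ 0.437 -0.396  0.309] [[274.0, 310.0], [275.0, 243.0]]
0.16 0.1 [ 0.444 -0.373  0.16 ] eye [ 0.423 -0.444  0.309] [[274.0, 363.0], [275.0, 286.0]]
0.2 0 [ 0.471 -0.277  0.2  ] eye [ 0.45  -0.348  0.349] [[274.0, 222.0], [275.0, 187.0]]
0.2 0.05 [ 0.458 -0.325  0.2  ] eye [ 0.437 -0.396  0.349] [[274.0, 282.0], [275.0, 230.0]]
0.2 0.1 [ 0.444 -0.373  0.2  ] eye [ 0.423 -0.444  0.349] [[274.0, 332.0], [275.0, 270.0]]
0.24 0 [ 0.471 -0.277  0.24 ] eye [ 0.45  -0.348  0.389] [[274.0, 207.0], [275.0, 180.0]]
0.24 0.05 [ 0.458 -0.325  0.24 ] eye [ 0.437 -0.396  0.389] [[274.0, 261.0], [275.0, 219.0]]
0.24 0.1 [ 0.444 -0.373  0.24 ] eye [ 0.423 -0.444  0.389] [[275.0, 307.0], [275.0, 256.0]]
```

jog_arm(motion=[{"dx": 0, "dy": -0.012, "dz": 0.009, "twist": -2}, {"dx": 0, "dy": -0.038, "dz": 0.028, "twist": -6}, {"dx": 0, "dy": -0.068, "dz": 0.05, "twist": -11}, {"dx": 0, "dy": -0.098, "dz": 0.072, "twist": -16}, {"dx": 0, "dy": -0.128, "dz": 0.095, "twist": -21}, {"dx": 0, "dy": -0.158, "dz": 0.117, "twist": -26}, {"dx": 0, "dy": -0.188, "dz": 0.139, "twist": -31}, {"dx": 0, "dy": -0.218, "dz": 0.161, "twist": -36}, {"dx": 0, "dy": -0.248, "dz": 0.184, "twist": -41}, {"dx": 0, "dy": -0.278, "dz": 0.206, "twist": -46}, {"dx": 0, "dy": -0.308, "dz": 0.228, "twist": -51}, {"dx": 0, "dy": -0.338, "dz": 0.25, "twist": -55}, {"dx": 0, "dy": -0.362, "dz": 0.268, "twist": -57.5}, {"dx": 0, "dy": -0.376, "dz": 0.278, "twist": -58.4}, {"dx": 0, "dy": -0.376, "dz": 0.278, "twist": -58.4}, {"dx": 0, "dy": -0.376, "dz": 0.278, "twist": -58.4}], gripper=0.0876)

```text
t: 1.48
eef_pos: [0.4716, -0.2759, 0.2374]
ee_rot: [-0.29, 1.57, 2.584]
force: [-0.2, -0.0, 0.2]
width: 0.0877
```

```bash
python3 mv.py 0.471 -0.277 0.236 -0.27; python3 - <<'E'
from h import *
from station import arm
import pickle
cm=arm.camera_model('wrist'); im=arm.grab_frame('wrist')[:,:,::-1]
pickle.dump(cm,open('w1.pkl','wb')); cv2.imwrite('pics/w1.png',im)
cv2.imwrite('pics/w1z.png',cv2.resize(im[120:270,180:380],None,fx=4,fy=4,interpolation=cv2.INTER_CUBIC))
E
```

```text
t 1.48 pos [ 0.4716 -0.2759  0.2374] jawyaw 2.8737 q [-0.171  0.148 -0.273 -0.    -1.15  -0.097] F [-0.23 -0.    0.17] M [-0.037  0.057 -0.018] w 0.0877
toolx [-3.e-04  2.e-04 -1.e+00]
delta [0.0014 0.0012 0.0003] twist 0.12 dyaw -0.002
```

View pics/w1z.png

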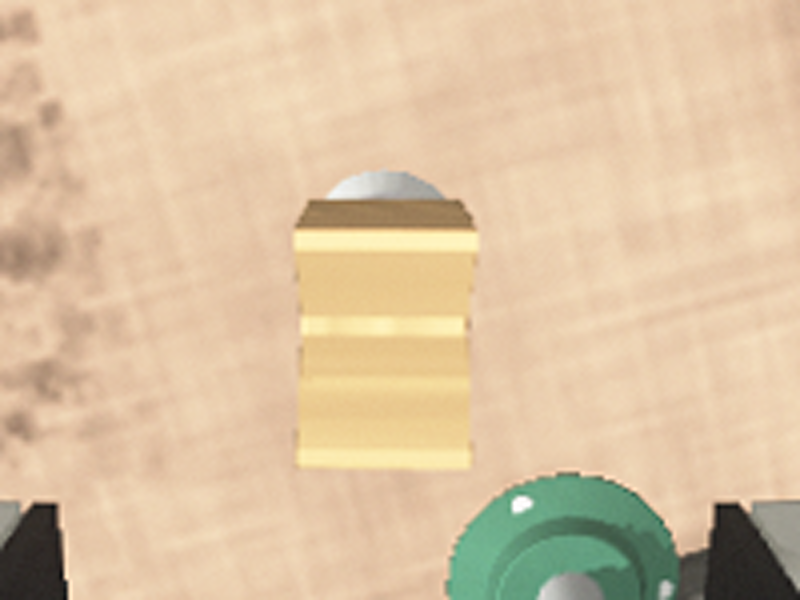

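View pics/w1.png

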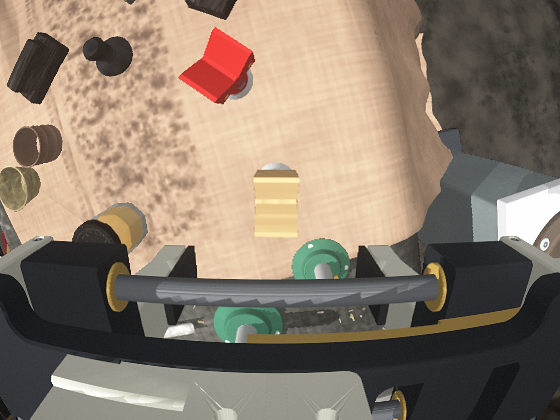

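```bash
python3 - <<'E'
from h import *
import pickle
cm=pickle.load(open('w1.pkl','rb'))
f=lambda p:(np.array(p)+.5)/4-.5+[180,120]
obs=f([[295,231],[478,231],[470,467],[297,467]])
Hc=np.array([[.019,-.026,.122],[-.019,-.026,.122],[-.019,.026,.122],[.019,.026,.122]])
def T(p,P): 
    c,s=np.cos(p[2]),np.sin(p[2]); return np.c_[p[0]+c*P[:,0]-s*P[:,1],p[1]+s*P[:,0]+c*P[:,1],P[:,2]]
s=least_squares(lambda p:(wcam(cm,T(p,Hc))-obs).ravel(),[.471,-.277,-.27]);print(s.x,s.fun.round(2))
s=least_squares(lambda p:(wcam(cm,T(p,Hc+[0,0,p[3]]))-obs).ravel(),[.471,-.277,-.27,0]);print(s.x,s.fun.round(2))
E
python3 mv.py 0.4705 -0.278 0.085 -0.268
```

```text
[ 0.4716282  -0.27504101 -0.27639393] [-0.26 -0.25  0.02  0.13  0.37  0.24 -0.11 -0.09]
[ 0.47171385 -0.27472799 -0.27639496 -0.00120719] [-0.15 -0.12 -0.09  0.25  0.27  0.1  -0.02 -0.23]
t 1.53 pos [ 0.4712 -0.2766  0.2374] jawyaw 2.8723 q [-0.172  0.148 -0.273 -0.    -1.15  -0.097] F [ 0.18 -1.39  0.61] M [-0.023  0.175  0.036] w 0.0878
toolx [-4.e-04  2.e-04 -1.e+00]
delta [0.1524 0.0015 0.0002] twist -0.07 dyaw 0.001
```

```bash
python3 mv.py 0.565 -0.0905 0.237 -0.27
```

```text
t 1.53 pos [ 0.4712 -0.2766  0.2374] jawyaw 2.8723 q [-0.172  0.148 -0.273 -0.    -1.15  -0.097] F [ 0.18 -1.39  0.61] M [-0.023  0.175  0.036] w 0.0878
toolx [-4.e-04  2.e-04 -1.e+00]
delta [ 0.0004 -0.2044 -0.0409] twist 0.04 dyaw -0.001
```

jog_arm(motion=[{"dx": 0, "dy": -0.012, "dz": -0.002, "twist": 0}, {"dx": 0, "dy": -0.036, "dz": -0.007, "twist": 0}, {"dx": 0, "dy": -0.066, "dz": -0.013, "twist": 0}, {"dx": 0, "dy": -0.096, "dz": -0.019, "twist": 0}, {"dx": 0, "dy": -0.126, "dz": -0.025, "twist": 0}, {"dx": 0, "dy": -0.156, "dz": -0.031, "twist": 0}, {"dx": 0, "dy": -0.182, "dz": -0.036, "twist": 0}, {"dx": 0, "dy": -0.199, "dz": -0.04, "twist": 0}, {"dx": 0, "dy": -0.204, "dz": -0.041, "twist": 0}, {"dx": 0, "dy": -0.204, "dz": -0.041, "twist": 0}, {"dx": 0, "dy": -0.204, "dz": -0.041, "twist": 0}])

```text
t: 2.45
eef_pos: [0.5649, -0.0921, 0.2374]
ee_rot: [0.428, 1.57, -2.985]
force: [-1.0, 0.3, 0.6]
width: 0.0876
```

```bash
python3 mv.py 0.565 -0.0905 0.237 -0.27; python3 - <<'E'
from h import *
from station import arm
import pickle
cm=arm.camera_model('wrist'); im=arm.grab_frame('wrist')[:,:,::-1]
pickle.dump(cm,open('w2.pkl','wb')); cv2.imwrite('pics/w2.png',im)
cv2.imwrite('pics/w2z.png',cv2.resize(im[120:270,180:380],None,fx=4,fy=4,interpolation=cv2.INTER_CUBIC))
E
```

```text
t 2.45 pos [ 0.5649 -0.0921  0.2374] jawyaw 2.8705 q [ 0.18   0.191 -0.219 -0.    -1.161 -0.451] F [-1.02  0.3   0.57] M [-0.008  0.105  0.063] w 0.0876
toolx [-5.e-04 -1.e-04 -1.e+00]
delta [ 0.0004 -0.0016  0.0003] twist -0.06 dyaw 0.001
```

View pics/w2z.png

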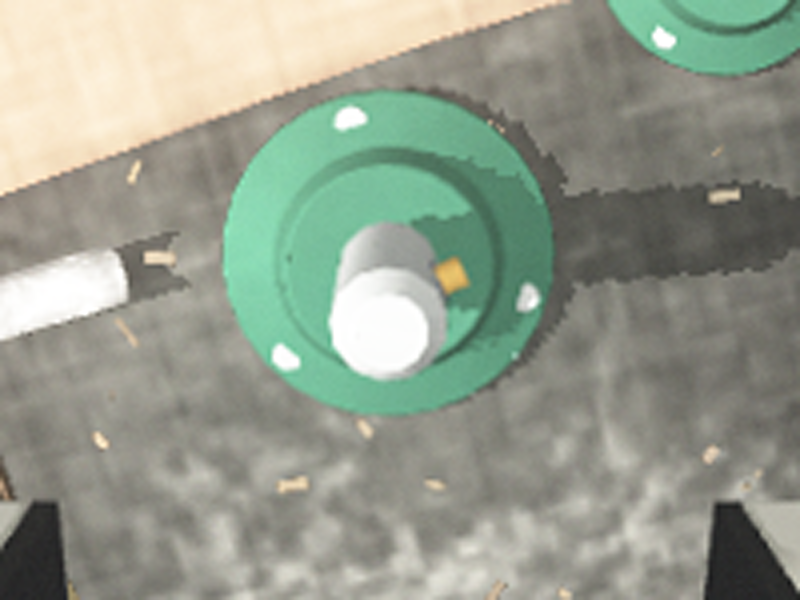

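```bash
cat > fit2.py <<'E'
from h import *
import pickle
cm=pickle.load(open('w2.pkl','rb'))
f=lambda p:(np.array(p)+.5)/4-.5+[180,120]
g=lambda uv:(uv-[180,120]+.5)*4-.5
th=np.arange(0,2*np.pi,.05)
def circ(x,y,z,r): return np.c_[x+r*np.cos(th),y+r*np.sin(th),0*th+z]
def bb(q): return np.array([q[:,0].min(),q[:,0].max(),q[:,1].min(),q[:,1].max()])
# shoulder circle extents
s=least_squares(lambda p:(bb(g(wcam(cm,circ(p[0],p[1],.086,.014))))-[330,447,267,381])[[0,1,3]],[.565,-.09],diff_step=1e-4);print('shoulder',s.x,s.fun)
im=cv2.imread('pics/w2.png').astype(int);B,G,R=im[...,0],im[...,1],im[...,2]
for z,nm in((0,''),(.006,''),(.01,'')):
  s=least_squares(lambda p:(bb(g(wcam(cm,circ(p[0],p[1],z,.05))))-[223,553,90,414]),[.565,-.09],diff_step=1e-4);print('foot',z,s.x,s.fun)
s=least_squares(lambda p:(bb(g(wcam(cm,circ(p[0],p[1],.022,.03))))-[285,491,160,365]),[.565,-.09],diff_step=1e-4);print('seat',s.x,s.fun)
print('post top', wray(cm,*f([381,333]),.094))
for uv in ([453,275],[468,273],[436,277]): print('button',wray(cm,*f(uv),.064))
S=np.array([.5650,-.0905])
for x0,y0 in ((.565,-.0905),):
  for a in np.arange(-.3,.5,.1):
    d=np.array([-np.cos(a),-np.sin(a)])
    print(round(a,2),g(wcam(cm,np.c_[[S+d*.0205,S+d*.017,S+d*.014],[.064]*3])).round(0).tolist())
E
python3 fit2.py
python3 - <<'E'
import cv2
im=cv2.imread('pics/w2.png')
cv2.imwrite('pics/w2y.png',cv2.resize(im[155:225,230:330],None,fx=8,fy=8,interpolation=cv2.INTER_CUBIC))
E
```

```text
shoulder [ 0.56488903 -0.08784965] [-0.21741846  0.2174933   0.00534559]
foot 0 [ 0.56493347 -0.08723246] [ 0.55481761 -0.55561865  0.83635012 -0.95683751]
foot 0.006 [ 0.56465177 -0.08830533] [-2.00266     2.0049897  -1.46694843  1.74543069]
foot 0.01 [ 0.56446437 -0.08901914] [-3.75190481  3.75642799 -3.03848327  3.59732763]
seat [ 0.56445612 -0.08919647] [-1.78376586  1.78472051  0.02223771  0.04532371]
post top [ 0.56657105 -0.08840634  0.094     ]
button [ 0.54709998 -0.09056281  0.064     ]
button [ 0.54329335 -0.09005261  0.064     ]
button [ 0.55139353 -0.09120974  0.064     ]
-0.3 [[466.0, 296.0], [452.0, 296.0], [440.0, 295.0]]
-0.2 [[465.0, 288.0], [452.0, 289.0], [440.0, 290.0]]
-0.1 [[465.0, 280.0], [451.0, 283.0], [439.0, 284.0]]
0.0 [[463.0, 273.0], [450.0, 276.0], [438.0, 279.0]]
0.1 [[461.0, 265.0], [448.0, 270.0], [437.0, 274.0]]
0.2 [[457.0, 258.0], [445.0, 264.0], [434.0, 269.0]]
0.3 [[453.0, 251.0], [442.0, 258.0], [432.0, 264.0]]
0.4 [[449.0, 244.0], [438.0, 253.0], [428.0, 260.0]]
```

View pics/w2y.png

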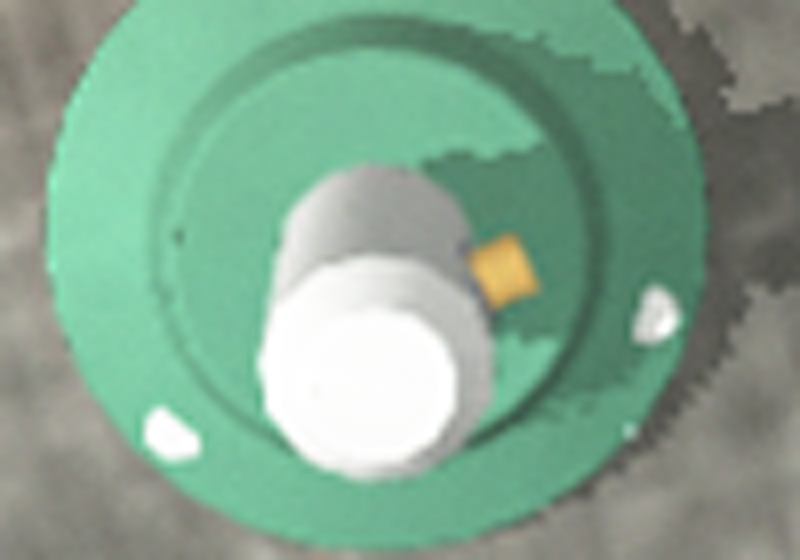

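```bash
python3 mv.py 0.4714 -0.2755 0.085 -0.273
```

```text
t 2.5 pos [ 0.5647 -0.0925  0.2375] jawyaw 2.87 q [ 0.179  0.191 -0.219  0.    -1.161 -0.451] F [-0.02 -1.13 -0.44] M [-0.01   0.098  0.037] w 0.0878
toolx [-4.e-04 -1.e-04 -1.e+00]
delta [0.1526 0.2013 0.0408] twist 0.08 dyaw -0.001
```

jog_arm(motion=[{"dx": 0, "dy": 0.012, "dz": 0.002, "twist": 0}, {"dx": 0, "dy": 0.036, "dz": 0.007, "twist": 0}, {"dx": 0, "dy": 0.066, "dz": 0.013, "twist": 0}, {"dx": 0, "dy": 0.096, "dz": 0.019, "twist": 0}, {"dx": 0, "dy": 0.126, "dz": 0.025, "twist": 0}, {"dx": 0, "dy": 0.156, "dz": 0.031, "twist": 0}, {"dx": 0, "dy": 0.182, "dz": 0.037, "twist": 0}, {"dx": 0, "dy": 0.197, "dz": 0.04, "twist": 0}, {"dx": 0.005, "dy": 0.201, "dz": 0.041, "twist": 0}, {"dx": 0.02, "dy": 0.201, "dz": 0.041, "twist": 0}, {"dx": 0.04, "dy": 0.201, "dz": 0.041, "twist": 0}, {"dx": 0.06, "dy": 0.201, "dz": 0.041, "twist": 0}, {"dx": 0.08, "dy": 0.201, "dz": 0.041, "twist": 0}, {"dx": 0.1, "dy": 0.201, "dz": 0.041, "twist": 0}, {"dx": 0.12, "dy": 0.201, "dz": 0.041, "twist": 0}, {"dx": 0.137, "dy": 0.201, "dz": 0.041, "twist": 0}, {"dx": 0.148, "dy": 0.201, "dz": 0.041, "twist": 0}, {"dx": 0.152, "dy": 0.201, "dz": 0.041, "twist": 0}, {"dx": 0.152, "dy": 0.201, "dz": 0.041, "twist": 0}, {"dx": 0.152, "dy": 0.201, "dz": 0.041, "twist": 0}])

```text
t: 4.17
eef_pos: [0.4721, -0.2747, 0.086]
ee_rot: [2.538, 1.57, -0.875]
force: [-0.1, 0.3, 0.1]
width: 0.0878
```

```bash
python3 mv.py 0.4714 -0.2755 0.085 -0.273
```

```text
t 4.17 pos [ 0.4721 -0.2747  0.086 ] jawyaw 2.8706 q [-0.168  0.298 -0.467  0.    -0.806 -0.103] F [-0.06  0.29  0.11] M [ 0.057  0.053 -0.017] w 0.0878
toolx [ 2.e-04 -2.e-04 -1.e+00]
delta [0.001  0.0009 0.0004] twist 0.11 dyaw -0.002
```

Good. Close gently; the fingers centre the head.

jog_arm(motion=[{"dx": 0}, {"dx": 0}, {"dx": 0}, {"dx": 0}, {"dx": 0}, {"dx": 0}, {"dx": 0}, {"dx": 0}, {"dx": 0}, {"dx": 0}], gripper=0.02, newtons=25)

```text
invalid input
```

```bash
python3 mv.py 0.4714 -0.2755 0.22 -0.273
```

```text
t 4.17 pos [ 0.4721 -0.2747  0.086 ] jawyaw 2.8706 q [-0.168  0.298 -0.467  0.    -0.806 -0.103] F [-0.06  0.29  0.11] M [ 0.057  0.053 -0.017] w 0.0878
toolx [ 2.e-04 -2.e-04 -1.e+00]
delta [-0.134   0.001   0.0004] twist 0.11 dyaw -0.002
```

jog_arm(motion=[{"dx": 0, "dy": 0, "dz": 0, "twist": 0}, {"dx": 0, "dy": 0, "dz": 0, "twist": 0}, {"dx": 0, "dy": 0, "dz": 0, "twist": 0}, {"dx": 0, "dy": 0, "dz": 0, "twist": 0}, {"dx": 0, "dy": 0, "dz": 0, "twist": 0}, {"dx": 0, "dy": 0, "dz": 0, "twist": 0}, {"dx": 0, "dy": 0, "dz": 0, "twist": 0}, {"dx": 0, "dy": 0, "dz": 0, "twist": 0}, {"dx": 0, "dy": 0, "dz": 0, "twist": 0}, {"dx": 0, "dy": 0, "dz": 0, "twist": 0}], gripper=0.02, newtons=25)

```text
t: 5.0
eef_pos: [0.4721, -0.2743, 0.0856]
ee_rot: [0.04, 1.571, 2.911]
force: [-0.4, 0.1, 0.8]
width: 0.0381
```

```bash
python3 mv.py 0.4714 -0.2755 0.22 -0.273
```

```text
t 5.0 pos [ 0.4721 -0.2743  0.0856] jawyaw 2.8709 q [-0.168  0.298 -0.467 -0.    -0.805 -0.103] F [-0.36  0.05  0.76] M [ 0.072  0.188 -0.05 ] w 0.0381
toolx [-1.e-04  0.e+00 -1.e+00]
delta [-0.1344  0.0013  0.0003] twist 0.13 dyaw -0.002
```

jog_arm(motion=[{"dx": -0.006, "dy": 0, "dz": 0, "twist": 0}, {"dx": -0.02, "dy": 0, "dz": 0, "twist": 0}, {"dx": -0.04, "dy": 0, "dz": 0, "twist": 0}, {"dx": -0.06, "dy": 0, "dz": 0, "twist": 0}, {"dx": -0.08, "dy": 0, "dz": 0, "twist": 0}, {"dx": -0.1, "dy": 0, "dz": 0, "twist": 0}, {"dx": -0.117, "dy": 0, "dz": 0, "twist": 0}, {"dx": -0.126, "dy": 0, "dz": 0, "twist": 0}, {"dx": -0.13, "dy": 0, "dz": 0, "twist": 0}, {"dx": -0.13, "dy": 0, "dz": 0, "twist": 0}])

```text
t: 5.83
eef_pos: [0.4721, -0.2743, 0.216]
ee_rot: [-2.849, 1.57, 0.022]
force: [0.6, -0.1, -2.8]
width: 0.0377
```

```bash
python3 mv.py 0.5652 -0.0877 0.216 -0.273
```

```text
t 5.83 pos [ 0.4721 -0.2743  0.216 ] jawyaw 2.8708 q [-0.168  0.163 -0.306 -0.    -1.101 -0.103] F [ 0.61 -0.11 -2.79] M [ 0.065  0.061 -0.009] w 0.0377
toolx [ 9.e-04  0.e+00 -1.e+00]
delta [ 1.000e-04 -2.047e-01 -3.970e-02] twist 0.13 dyaw -0.002
```

jog_arm(motion=[{"dx": 0, "dy": -0.008, "dz": -0.002, "twist": 0}, {"dx": 0, "dy": -0.024, "dz": -0.005, "twist": 0}, {"dx": 0, "dy": -0.044, "dz": -0.008, "twist": 0}, {"dx": 0, "dy": -0.066, "dz": -0.013, "twist": 0}, {"dx": 0, "dy": -0.088, "dz": -0.017, "twist": 0}, {"dx": 0, "dy": -0.11, "dz": -0.021, "twist": 0}, {"dx": 0, "dy": -0.132, "dz": -0.026, "twist": 0}, {"dx": 0, "dy": -0.154, "dz": -0.03, "twist": 0}, {"dx": 0, "dy": -0.176, "dz": -0.034, "twist": 0}, {"dx": 0, "dy": -0.193, "dz": -0.038, "twist": 0}, {"dx": 0, "dy": -0.202, "dz": -0.039, "twist": 0}, {"dx": 0, "dy": -0.205, "dz": -0.04, "twist": 0}, {"dx": 0, "dy": -0.205, "dz": -0.04, "twist": 0}, {"dx": 0, "dy": -0.205, "dz": -0.04, "twist": 0}])

```text
t: 7.0
eef_pos: [0.5649, -0.0878, 0.2149]
ee_rot: [0.402, 1.569, -3.01]
force: [0.6, -0.7, -2.6]
width: 0.0379
```

```bash
python3 mv.py 0.5652 -0.0877 0.216 -0.273; python3 - <<'E'
from h import *
from station import arm
import pickle
cm=arm.camera_model('wrist'); im=arm.grab_frame('wrist')[:,:,::-1]; s=arm.grab_frame('side')[:,:,::-1]
pickle.dump(cm,open('w3.pkl','wb')); cv2.imwrite('pics/w3.png',im);cv2.imwrite('pics/s3.png',s)
a=cv2.resize(im[120:270,200:350],(400,400),interpolation=cv2.INTER_CUBIC)
b=cv2.resize(s[200:320,270:390],(400,400),interpolation=cv2.INTER_CUBIC)
cv2.imwrite('pics/c3.png',np.hstack([a,b]))
E
```

```text
t 7.0 pos [ 0.5649 -0.0878  0.2149] jawyaw 2.8708 q [ 0.188  0.207 -0.253 -0.    -1.113 -0.459] F [ 0.59 -0.7  -2.55] M [0.034 0.05  0.005] w 0.0379
toolx [-1.3e-03 -2.0e-04 -1.0e+00]
delta [-0.0011 -0.0002 -0.0003] twist 0.13 dyaw -0.002
```

View pics/c3.png

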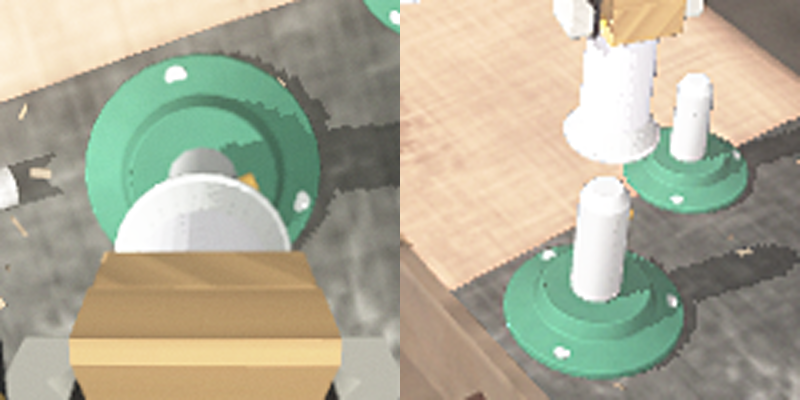

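```bash
python3 - <<'E'
from h import *
import pickle
g=lambda uv:(uv-[270,200]+.5)*400/120+400*np.array([1,0])-.5
th=np.arange(0,6.28,.02)
def c(x,y,z,r): 
    q=g(proj('side',np.c_[x+r*np.cos(th),y+r*np.sin(th),0*th+z])); return q.min(0).round(1),q.max(0).round(1)
S=(.565,-.088)
print('mouth',c(*S,.1295,.0245)); print('shoulder',c(*S,.086,.014)); print('top',c(*S,.094,.009)); print('foot',c(*S,0.003,.05))
cm=pickle.load(open('w3.pkl','rb'))
h=lambda uv:(uv-[200,120]+.5)*400/150-.5
def w(x,y,z,r): 
    q=h(wcam(cm,np.c_[x+r*np.cos(th),y+r*np.sin(th),0*th+z])); return q.min(0).round(1),q.max(0).round(1)
print('wrist mouth',w(*S,.1295,.0245),'post base',w(*S,.022,.014),'foot',w(*S,.003,.05))
E
```

```text
mouth (array([563.2, 106.7]), array([659. , 168.7]))
shoulder (array([577.5, 182.3]), array([630.8, 218.2]))
top (array([588.2, 177.3]), array([622.6, 200.3]))
foot (array([501.8, 248.4]), array([682.7, 379.4]))
wrist mouth (array([115.2, 175. ]), array([287.9, 340. ])) post base (array([167. , 146.3]), array([236.5, 214.2])) foot (array([84.5, 53.2]), array([319., 283.]))
```

jog_arm(motion=[{"dx": 0.005, "dy": 0, "dz": 0, "twist": 0}, {"dx": 0.013, "dy": 0, "dz": 0, "twist": 0}, {"dx": 0.021, "dy": 0, "dz": 0, "twist": 0}, {"dx": 0.028, "dy": 0, "dz": 0, "twist": 0}, {"dx": 0.034, "dy": 0, "dz": 0, "twist": 0}, {"dx": 0.039, "dy": 0, "dz": 0, "twist": 0}, {"dx": 0.043, "dy": 0, "dz": 0, "twist": 0}, {"dx": 0.046, "dy": 0, "dz": 0, "twist": 0}, {"dx": 0.048, "dy": 0, "dz": 0, "twist": 0}, {"dx": 0.049, "dy": 0, "dz": 0, "twist": 0}, {"dx": 0.049, "dy": 0, "dz": 0, "twist": 0}])

```text
t: 8.02
eef_pos: [0.5655, -0.0875, 0.1665]
ee_rot: [1.178, 1.571, -2.234]
force: [-0.4, -0.0, -2.4]
width: 0.0377
```

```bash
python3 mv.py 0.5652 -0.0877 0.1075 -0.273
```

```text
t 8.02 pos [ 0.5655 -0.0875  0.1665] jawyaw 2.8709 q [ 0.188  0.248 -0.318  0.    -1.005 -0.459] F [-0.38 -0.03 -2.44] M [ 0.005  0.108 -0.017] w 0.0377
toolx [-0. -0. -1.]
delta [0.059  0.0003 0.0002] twist 0.13 dyaw -0.002
```

Next 10 mm, in slow steps.

jog_arm(motion=[{"dx": 0.001, "dy": 0, "dz": 0, "twist": 0}, {"dx": 0.0025, "dy": 0, "dz": 0, "twist": 0}, {"dx": 0.004, "dy": 0, "dz": 0, "twist": 0}, {"dx": 0.0055, "dy": 0, "dz": 0, "twist": 0}, {"dx": 0.007, "dy": 0, "dz": 0, "twist": 0}, {"dx": 0.0085, "dy": 0, "dz": 0, "twist": 0}, {"dx": 0.0095, "dy": 0, "dz": 0, "twist": 0}, {"dx": 0.01, "dy": 0, "dz": 0, "twist": 0}, {"dx": 0.01, "dy": 0, "dz": 0, "twist": 0}])

```text
t: 8.77
eef_pos: [0.5654, -0.0875, 0.1564]
ee_rot: [0.458, 1.571, -2.954]
force: [-1.6, 0.1, -2.2]
width: 0.0378
```

```bash
python3 mv.py 0.5652 -0.0877 0.1075 -0.273
```

```text
t 8.77 pos [ 0.5654 -0.0875  0.1564] jawyaw 2.8709 q [ 0.188  0.258 -0.33  -0.    -0.983 -0.459] F [-1.61  0.11 -2.17] M [0.084 0.084 0.045] w 0.0378
toolx [-3.e-04 -0.e+00 -1.e+00]
delta [0.0489 0.0002 0.0001] twist 0.13 dyaw -0.002
```

jog_arm(motion=[{"dx": 0.001, "dy": 0, "dz": 0, "twist": 0}, {"dx": 0.002, "dy": 0, "dz": 0, "twist": 0}, {"dx": 0.0035, "dy": 0, "dz": 0, "twist": 0}, {"dx": 0.005, "dy": 0, "dz": 0, "twist": 0}, {"dx": 0.0065, "dy": 0, "dz": 0, "twist": 0}, {"dx": 0.008, "dy": 0, "dz": 0, "twist": 0}, {"dx": 0.0095, "dy": 0, "dz": 0, "twist": 0}, {"dx": 0.011, "dy": 0, "dz": 0, "twist": 0}, {"dx": 0.012, "dy": 0, "dz": 0, "twist": 0}])

```text
t: 9.52
eef_pos: [0.565, -0.0877, 0.1444]
ee_rot: [0.606, 1.57, -2.807]
force: [-2.1, -1.2, -0.0]
width: 0.0375
```

```bash
python3 mv.py 0.5652 -0.0877 0.1075 -0.273
```

```text
t 9.52 pos [ 0.565  -0.0877  0.1444] jawyaw 2.8709 q [ 0.188  0.269 -0.345  0.    -0.957 -0.459] F [-2.11 -1.21 -0.05] M [-0.349  1.092  0.011] w 0.0375
toolx [-9.e-04 -3.e-04 -1.e+00]
delta [ 0.0369 -0.0001 -0.0002] twist 0.13 dyaw -0.002
```

jog_arm(motion=[{"dx": 0.001, "dy": 0, "dz": 0, "twist": 0}, {"dx": 0.0025, "dy": 0, "dz": 0, "twist": 0}, {"dx": 0.004, "dy": 0, "dz": 0, "twist": 0}, {"dx": 0.0055, "dy": 0, "dz": 0, "twist": 0}, {"dx": 0.007, "dy": 0, "dz": 0, "twist": 0}, {"dx": 0.0085, "dy": 0, "dz": 0, "twist": 0}, {"dx": 0.01, "dy": 0, "dz": 0, "twist": 0}, {"dx": 0.0115, "dy": 0, "dz": 0, "twist": 0}, {"dx": 0.013, "dy": 0, "dz": 0, "twist": 0}, {"dx": 0.014, "dy": 0, "dz": 0, "twist": 0}])

```text
t: 10.35
eef_pos: [0.565, -0.0875, 0.13]
ee_rot: [0.284, 1.57, -3.128]
force: [-3.8, -1.3, -1.2]
width: 0.0379
```

```bash
python3 mv.py 0.5652 -0.0877 0.1075 -0.273;  python3 - <<'E'
from h import *
from station import arm
im=arm.grab_frame('wrist')[:,:,::-1]; s=arm.grab_frame('side')[:,:,::-1]
cv2.imwrite('pics/w4.png',im);cv2.imwrite('pics/s4.png',s)
a=cv2.resize(im[120:270,200:350],(400,400),interpolation=cv2.INTER_CUBIC)
b=cv2.resize(s[200:320,270:390],(400,400),interpolation=cv2.INTER_CUBIC)
cv2.imwrite('pics/c4.png',np.hstack([a,b]))
E
```

```text
t 10.35 pos [ 0.565  -0.0875  0.13  ] jawyaw 2.8707 q [ 0.188  0.285 -0.362 -0.    -0.926 -0.459] F [-3.79 -1.33 -1.17] M [-0.305  1.989  0.012] w 0.0379
toolx [-0.001 -0.    -1.   ]
delta [ 0.0225  0.0001 -0.0002] twist 0.12 dyaw -0.002
```

View pics/c4.png

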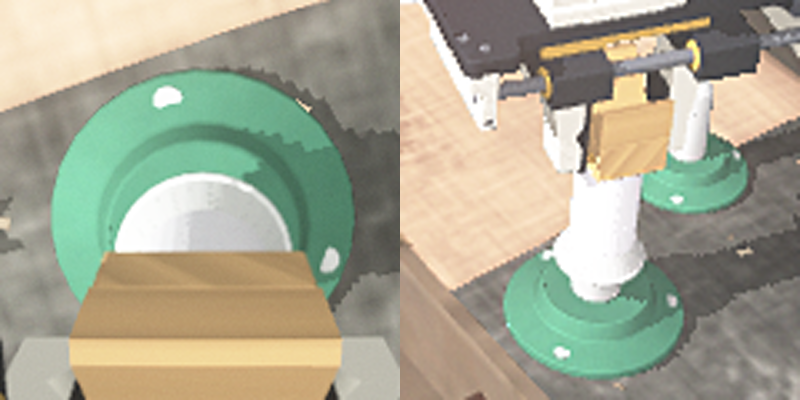

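jog_arm(motion=[{"dx": 0.0015, "dy": 0, "dz": 0, "twist": 0}, {"dx": 0.0035, "dy": 0, "dz": 0, "twist": 0}, {"dx": 0.0055, "dy": 0, "dz": 0, "twist": 0}, {"dx": 0.0075, "dy": 0, "dz": 0, "twist": 0}, {"dx": 0.0095, "dy": 0, "dz": 0, "twist": 0}, {"dx": 0.0115, "dy": 0, "dz": 0, "twist": 0}, {"dx": 0.0135, "dy": 0, "dz": 0, "twist": 0}, {"dx": 0.0155, "dy": 0, "dz": 0, "twist": 0}, {"dx": 0.017, "dy": 0, "dz": 0, "twist": 0}, {"dx": 0.018, "dy": 0, "dz": 0, "twist": 0}, {"dx": 0.0185, "dy": 0, "dz": 0, "twist": 0}, {"dx": 0.019, "dy": 0, "dz": 0, "twist": 0}])

```text
t: 11.45
eef_pos: [0.5654, -0.0875, 0.1115]
ee_rot: [1.106, 1.571, -2.306]
force: [-4.4, -1.6, -1.4]
width: 0.0378
```

```bash
python3 mv.py 0.5652 -0.0877 0.1075 -0.273
```

```text
t 11.45 pos [ 0.5654 -0.0875  0.1115] jawyaw 2.8709 q [ 0.188  0.305 -0.382  0.    -0.884 -0.459] F [-4.37 -1.64 -1.39] M [-0.595  1.927 -0.042] w 0.0378
toolx [-0.e+00 -1.e-04 -1.e+00]
delta [0.004  0.0002 0.0002] twist 0.13 dyaw -0.002
```

Creep to the seat.

jog_arm(motion=[{"dx": 0.0005, "dy": 0, "dz": 0, "twist": 0}, {"dx": 0.001, "dy": 0, "dz": 0, "twist": 0}, {"dx": 0.0015, "dy": 0, "dz": 0, "twist": 0}, {"dx": 0.002, "dy": 0, "dz": 0, "twist": 0}, {"dx": 0.0025, "dy": 0, "dz": 0, "twist": 0}, {"dx": 0.003, "dy": 0, "dz": 0, "twist": 0}])

```text
t: 11.95
eef_pos: [0.5654, -0.0875, 0.1085]
ee_rot: [-2.399, 1.571, 0.472]
force: [-4.3, -1.8, -0.9]
width: 0.0379
```

```bash
python3 mv.py 0.5652 -0.0877 0.1075 -0.273
```

```text
t 11.95 pos [ 0.5654 -0.0875  0.1085] jawyaw 2.8709 q [ 0.188  0.308 -0.385 -0.    -0.877 -0.459] F [-4.35 -1.77 -0.86] M [-0.657  1.902  0.002] w 0.0379
toolx [ 0.  0. -1.]
delta [0.001  0.0003 0.0002] twist 0.13 dyaw -0.002
```

jog_arm(motion=[{"dx": 0.0004, "dy": 0, "dz": 0, "twist": 0}, {"dx": 0.0008, "dy": 0, "dz": 0, "twist": 0}, {"dx": 0.0012, "dy": 0, "dz": 0, "twist": 0}, {"dx": 0.0015, "dy": 0, "dz": 0, "twist": 0}, {"dx": 0.0015, "dy": 0, "dz": 0, "twist": 0}])

```text
t: 12.37
eef_pos: [0.5655, -0.0875, 0.1075]
ee_rot: [2.716, 1.571, -0.696]
force: [-5.9, -2.3, 3.0]
width: 0.0378
```

```bash
python3 mv.py 0.5652 -0.0877 0.1075 -0.273
```

```text
t 12.37 pos [ 0.5655 -0.0875  0.1075] jawyaw 2.8711 q [ 0.188  0.31  -0.387  0.    -0.875 -0.459] F [-5.94 -2.3   2.97] M [-0.437  2.589 -0.004] w 0.0378
toolx [ 2.e-04 -1.e-04 -1.e+00]
delta [0.     0.0002 0.0002] twist 0.14 dyaw -0.002
```

jog_arm(motion=[{"dx": 0, "dy": 0, "dz": 0, "twist": -1}, {"dx": 0, "dy": 0, "dz": 0, "twist": -2}, {"dx": 0, "dy": 0, "dz": 0, "twist": -3}, {"dx": 0, "dy": 0, "dz": 0, "twist": -4}, {"dx": 0, "dy": 0, "dz": 0, "twist": -5}, {"dx": 0, "dy": 0, "dz": 0, "twist": -6}, {"dx": 0, "dy": 0, "dz": 0, "twist": -7}, {"dx": 0, "dy": 0, "dz": 0, "twist": -8}, {"dx": 0, "dy": 0, "dz": 0, "twist": -9}, {"dx": 0, "dy": 0, "dz": 0, "twist": -10}, {"dx": 0, "dy": 0, "dz": 0, "twist": -11}, {"dx": 0, "dy": 0, "dz": 0, "twist": -12}, {"dx": 0, "dy": 0, "dz": 0, "twist": -13}, {"dx": 0, "dy": 0, "dz": 0, "twist": -14}, {"dx": 0, "dy": 0, "dz": 0, "twist": -15}, {"dx": 0, "dy": 0, "dz": 0, "twist": -15}])

```text
t: 13.7
eef_pos: [0.5657, -0.0873, 0.1075]
ee_rot: [-2.722, 1.57, 0.412]
force: [-4.4, -0.1, 2.1]
width: 0.038
```

```bash
python3 mv.py 0.5652 -0.0877 0.1075 0.11
```

```text
t 13.7 pos [ 0.5657 -0.0873  0.1075] jawyaw 3.1338 q [ 0.189  0.31  -0.386 -0.    -0.874 -0.196] F [-4.35 -0.06  2.15] M [ 0.075  2.517 -0.05 ] w 0.038
toolx [ 6.e-04  3.e-04 -1.e+00]
delta [0.     0.0004 0.0005] twist -6.75 dyaw 0.118
```

jog_arm(motion=[{"dx": 0, "dy": 0, "dz": 0, "twist": -0.5}, {"dx": 0, "dy": 0, "dz": 0, "twist": -1}, {"dx": 0, "dy": 0, "dz": 0, "twist": -1.5}, {"dx": 0, "dy": 0, "dz": 0, "twist": -2}, {"dx": 0, "dy": 0, "dz": 0, "twist": -2.5}, {"dx": 0, "dy": 0, "dz": 0, "twist": -3}, {"dx": 0, "dy": 0, "dz": 0, "twist": -3.5}, {"dx": 0, "dy": 0, "dz": 0, "twist": -4}, {"dx": 0, "dy": 0, "dz": 0, "twist": -4}])

```text
t: 14.45
eef_pos: [0.5657, -0.0873, 0.1075]
ee_rot: [-2.986, 1.57, 0.217]
force: [-5.0, -1.2, 2.0]
width: 0.0377
```

```bash
python3 mv.py 0.5652 -0.0877 0.1075 0.11
```

```text
t 14.45 pos [ 0.5657 -0.0873  0.1075] jawyaw -3.08 q [ 0.188  0.31  -0.386 -0.    -0.874 -0.127] F [-4.96 -1.19  1.96] M [-0.153  2.353 -0.104] w 0.0377
toolx [ 8.e-04  2.e-04 -1.e+00]
delta [0.     0.0003 0.0006] twist -2.78 dyaw 0.048
```

jog_arm(motion=[{"dx": 0, "dy": 0, "dz": 0, "twist": -0.5}, {"dx": 0, "dy": 0, "dz": 0, "twist": -1}, {"dx": 0, "dy": 0, "dz": 0, "twist": -1.5}, {"dx": 0, "dy": 0, "dz": 0, "twist": -2}, {"dx": 0, "dy": 0, "dz": 0, "twist": -2.5}, {"dx": 0, "dy": 0, "dz": 0, "twist": -3}, {"dx": 0, "dy": 0, "dz": 0, "twist": -3}])

```text
t: 15.03
eef_pos: [0.5656, -0.0871, 0.1075]
ee_rot: [-2.47, 1.57, 0.786]
force: [-6.2, 2.4, 3.8]
width: 0.0376
```

```bash
python3 mv.py 0.5652 -0.0877 0.1075 0.11
```

```text
t 15.03 pos [ 0.5656 -0.0871  0.1075] jawyaw -3.0279 q [ 0.189  0.309 -0.386 -0.    -0.874 -0.075] F [-6.2   2.39  3.83] M [ 0.436  2.65  -0.119] w 0.0376
toolx [ 5.e-04  5.e-04 -1.e+00]
delta [0.     0.0005 0.0004] twist 0.21 dyaw -0.004
```

jog_arm(motion=[{"dx": 0, "dy": 0, "dz": 0, "twist": -0.5}, {"dx": 0, "dy": 0, "dz": 0, "twist": -1}, {"dx": 0, "dy": 0, "dz": 0, "twist": -1.5}, {"dx": 0, "dy": 0, "dz": 0, "twist": -2}, {"dx": 0, "dy": 0, "dz": 0, "twist": -2}])

```text
t: 15.45
eef_pos: [0.5655, -0.0871, 0.1075]
ee_rot: [-2.239, 1.57, 1.051]
force: [-6.2, 1.4, 4.1]
width: 0.0382
```

```bash
python3 mv.py 0.5652 -0.0877 0.1075 0.11
```

```text
t 15.45 pos [ 0.5655 -0.0871  0.1075] jawyaw -2.9929 q [ 0.189  0.309 -0.386 -0.001 -0.875 -0.04 ] F [-6.21  1.43  4.09] M [ 0.672  2.83  -0.15 ] w 0.0382
toolx [ 3.e-04  6.e-04 -1.e+00]
delta [0.     0.0006 0.0003] twist 2.22 dyaw -0.039
```

jog_arm(motion=[{"dx": 0, "dy": 0, "dz": 0, "twist": -0.5}, {"dx": 0, "dy": 0, "dz": 0, "twist": -1}, {"dx": 0, "dy": 0, "dz": 0, "twist": -1.5}, {"dx": 0, "dy": 0, "dz": 0, "twist": -2}, {"dx": 0, "dy": 0, "dz": 0, "twist": -2}])

```text
t: 15.87
eef_pos: [0.5654, -0.087, 0.1075]
ee_rot: [-2.053, 1.57, 1.272]
force: [-6.7, 1.6, 4.7]
width: 0.0381
```

```bash
python3 mv.py 0.5652 -0.0877 0.1075 0.11
```

```text
t 15.87 pos [ 0.5654 -0.087   0.1075] jawyaw -2.9581 q [ 0.189  0.309 -0.386 -0.001 -0.875 -0.005] F [-6.73  1.64  4.67] M [ 0.687  2.969 -0.153] w 0.0381
toolx [ 2.e-04  6.e-04 -1.e+00]
delta [0.     0.0006 0.0003] twist 4.21 dyaw -0.074
```

jog_arm(motion=[{"dx": 0, "dy": 0, "dz": 0, "twist": -0.5}, {"dx": 0, "dy": 0, "dz": 0, "twist": -1}, {"dx": 0, "dy": 0, "dz": 0, "twist": -1.5}, {"dx": 0, "dy": 0, "dz": 0, "twist": -2}, {"dx": 0, "dy": 0, "dz": 0, "twist": -2.5}, {"dx": 0, "dy": 0, "dz": 0, "twist": -3}, {"dx": 0, "dy": 0, "dz": 0, "twist": -3}])

```text
t: 16.45
eef_pos: [0.5653, -0.0871, 0.1075]
ee_rot: [-1.756, 1.57, 1.621]
force: [-7.1, 1.7, 3.9]
width: 0.0378
```

```bash
python3 mv.py 0.5652 -0.0877 0.1075 0.11;  python3 - <<'E'
from h import *
from station import arm
im=arm.grab_frame('wrist')[:,:,::-1]; s=arm.grab_frame('side')[:,:,::-1];t=arm.grab_frame('top')[:,:,::-1]
cv2.imwrite('pics/w5.png',im);cv2.imwrite('pics/s5.png',s);cv2.imwrite('pics/t5.png',t)
a=cv2.resize(im[120:270,200:350],(400,400),interpolation=cv2.INTER_CUBIC)
b=cv2.resize(s[200:320,270:390],(400,400),interpolation=cv2.INTER_CUBIC)
cv2.imwrite('pics/c5.png',np.hstack([a,b]))
E
```

```text
t 16.45 pos [ 0.5653 -0.0871  0.1075] jawyaw -2.9058 q [ 0.189  0.309 -0.387 -0.001 -0.875  0.047] F [-7.07  1.66  3.93] M [ 0.714  3.061 -0.134] w 0.0378
toolx [-0.e+00  6.e-04 -1.e+00]
delta [0.     0.0006 0.0002] twist 7.21 dyaw -0.126
```

View pics/c5.png

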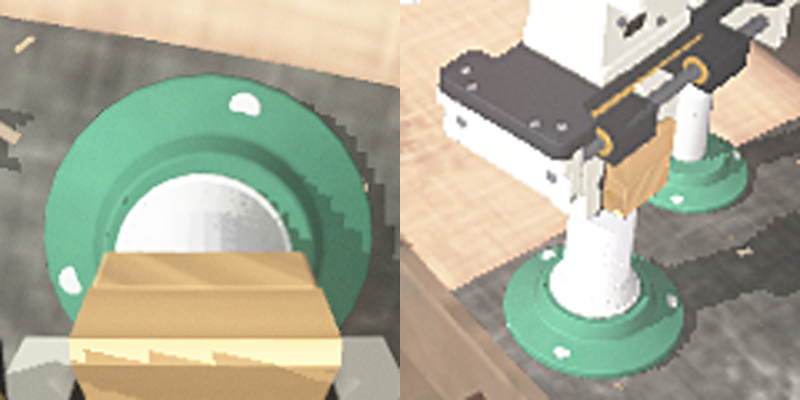

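View pics/t5.png

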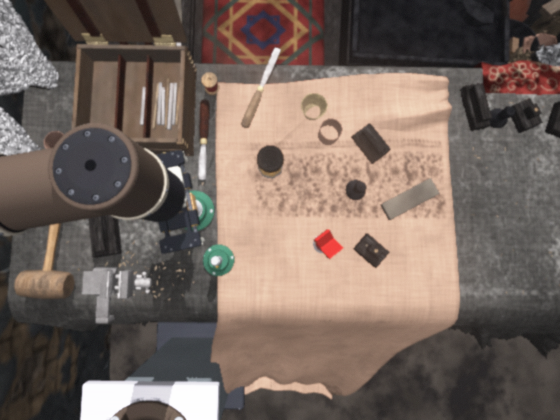

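```bash
python3 - <<'E'
from h import *
import pickle
cm=pickle.load(open('w2.pkl','rb'))
g=lambda uv:(uv-[230,155]+.5)*8-.5
obs=np.array([[515,235],[540,287]]); 
def m(S,a):
    d=np.array([-np.cos(a),-np.sin(a)]);t=np.array([-d[1],d[0]])
    P=[S+d*.0205+t*.004*k for k in(-1,1)]+[S+d*.0138+t*.004*k for k in(-1,1)]
    return g(wcam(cm,np.c_[P,[.064]*4]))
for S in ([.565,-.088],[.565,-.0905]):
  for a in (0,.1,.2,.3,.4): print(S,a,m(np.array(S),a).round(0).tolist())
s=least_squares(lambda p:(m(p[:2],p[2])[:4]-np.array([[515,235],[540,287],[470,250],[493,308]])).ravel(),[.565,-.088,.1]);print(s.x,s.fun.round(1))
s=least_squares(lambda p:(m(p[:2],p[2])[:4]-np.array([[540,287],[515,235],[493,308],[470,250]])).ravel(),[.565,-.088,.1]);print(s.x,s.fun.round(1))
E
```

```text
[0.565, -0.088] 0 [[539.0, 314.0], [523.0, 254.0], [489.0, 327.0], [472.0, 268.0]]
[0.565, -0.088] 0.1 [[538.0, 298.0], [515.0, 240.0], [488.0, 316.0], [466.0, 259.0]]
[0.565, -0.088] 0.2 [[534.0, 282.0], [506.0, 227.0], [487.0, 306.0], [459.0, 251.0]]
[0.565, -0.088] 0.3 [[529.0, 267.0], [495.0, 215.0], [484.0, 295.0], [451.0, 243.0]]
[0.565, -0.088] 0.4 [[522.0, 252.0], [484.0, 204.0], [481.0, 284.0], [442.0, 236.0]]
[0.565, -0.0905] 0 [[534.0, 295.0], [518.0, 236.0], [484.0, 309.0], [467.0, 250.0]]
[0.565, -0.0905] 0.1 [[533.0, 279.0], [510.0, 222.0], [483.0, 298.0], [461.0, 240.0]]
[0.565, -0.0905] 0.2 [[529.0, 264.0], [501.0, 208.0], [482.0, 287.0], [454.0, 232.0]]
[0.565, -0.0905] 0.3 [[524.0, 248.0], [490.0, 196.0], [479.0, 276.0], [445.0, 224.0]]
[0.565, -0.0905] 0.4 [[517.0, 234.0], [478.0, 185.0], [476.0, 266.0], [437.0, 217.0]]
[ 0.53071283 -0.09490933 -2.89160089] [-48.9  21.2 -43.1  22.6  42.2 -19.5  49.9 -23.9]
[ 0.56433037 -0.08844349  0.13090564] [ 0.8  1.4  2.  -3.5 -0.9  0.4 -1.9  1.7]
```

jog_arm(motion=[{"dx": 0, "dy": 0, "dz": 0, "twist": 0}, {"dx": 0, "dy": 0, "dz": 0, "twist": 0}, {"dx": 0, "dy": 0, "dz": 0, "twist": 0}, {"dx": 0, "dy": 0, "dz": 0, "twist": 0}], newtons=6)

```text
t: 16.93
eef_pos: [0.5655, -0.0871, 0.1075]
ee_rot: [-2.502, 1.57, 0.875]
force: [-6.5, 1.8, 3.9]
width: 0.0378
```

```bash
python3 mv.py 0.5652 -0.0877 0.1075 0.13
```

```text
t 16.93 pos [ 0.5655 -0.0871  0.1075] jawyaw -2.9062 q [ 0.189  0.309 -0.387 -0.001 -0.874  0.047] F [-6.47  1.83  3.91] M [ 0.525  2.762 -0.156] w 0.0378
toolx [ 4.e-04  5.e-04 -1.e+00]
delta [0.     0.0005 0.0004] twist 6.04 dyaw -0.105
```

jog_arm(motion=[{"dx": 0, "dy": 0, "dz": 0.0005, "twist": 0}, {"dx": 0, "dy": 0, "dz": 0.001, "twist": 0}, {"dx": 0, "dy": 0, "dz": 0.001, "twist": 0}], newtons=10)

```text
t: 17.18
eef_pos: [0.5653, -0.0872, 0.1076]
ee_rot: [-3.067, 1.569, 0.31]
force: [-3.1, 2.6, 2.6]
width: 0.038
```

```bash
python3 mv.py 0.5652 -0.0877 0.1075 0.13
```

```text
t 17.18 pos [ 0.5653 -0.0872  0.1076] jawyaw -2.9059 q [ 0.189  0.308 -0.388 -0.    -0.872  0.047] F [-3.09  2.56  2.63] M [ 0.857  1.624 -0.105] w 0.038
toolx [ 2.e-03  6.e-04 -1.e+00]
delta [0.0001 0.0004 0.0002] twist 6.05 dyaw -0.106
```

jog_arm(motion=[{"dx": 0, "dy": -0.0005, "dz": 0.0002, "twist": 0.5}, {"dx": 0, "dy": -0.0008, "dz": 0.0003, "twist": 1}, {"dx": 0, "dy": -0.0008, "dz": 0.0003, "twist": 1.5}, {"dx": 0, "dy": -0.0008, "dz": 0.0003, "twist": 2}, {"dx": 0, "dy": -0.0008, "dz": 0.0003, "twist": 2.5}, {"dx": 0, "dy": -0.0008, "dz": 0.0003, "twist": 3}, {"dx": 0, "dy": -0.0008, "dz": 0.0003, "twist": 3}], newtons=20)

```text
t: 17.77
eef_pos: [0.565, -0.087, 0.1075]
ee_rot: [2.956, 1.569, -0.003]
force: [2.6, -1.1, 2.1]
width: 0.038
```

```bash
python3 mv.py 0.5652 -0.0877 0.1075 0.13
```

```text
t 17.77 pos [ 0.565  -0.087   0.1075] jawyaw -2.959 q [ 0.19   0.308 -0.389  0.001 -0.872 -0.007] F [ 2.63 -1.09  2.13] M [-0.366 -0.722  0.041] w 0.038
toolx [ 0.002 -0.    -1.   ]
delta [ 0.      0.0007 -0.    ] twist 3.01 dyaw -0.053
```

jog_arm(motion=[{"dx": 0, "dy": 0, "dz": 0, "twist": 0.5}, {"dx": 0, "dy": 0, "dz": 0, "twist": 1}, {"dx": 0, "dy": 0, "dz": 0, "twist": 1.5}, {"dx": 0, "dy": 0, "dz": 0, "twist": 2}, {"dx": 0, "dy": 0, "dz": 0, "twist": 2.5}, {"dx": 0, "dy": 0, "dz": 0, "twist": 3}, {"dx": 0, "dy": 0, "dz": 0, "twist": 3}])

```text
t: 18.35
eef_pos: [0.5645, -0.087, 0.1075]
ee_rot: [2.951, 1.57, -0.06]
force: [2.4, -1.3, 5.7]
width: 0.0377
```

```bash
python3 mv.py 0.5652 -0.0877 0.1075 0.13
```

```text
t 18.35 pos [ 0.5645 -0.087   0.1075] jawyaw -3.0116 q [ 0.19   0.308 -0.39   0.    -0.873 -0.06 ] F [ 2.37 -1.26  5.72] M [-0.399 -0.759  0.06 ] w 0.0377
toolx [ 1.e-03 -1.e-04 -1.e+00]
delta [-0.      0.0008 -0.0006] twist -0.0 dyaw 0.0
```

jog_arm(motion=[{"dx": 0, "dy": 0, "dz": 0, "twist": 0.5}, {"dx": 0, "dy": 0, "dz": 0, "twist": 1}, {"dx": 0, "dy": 0, "dz": 0, "twist": 1.5}, {"dx": 0, "dy": 0, "dz": 0, "twist": 2}, {"dx": 0, "dy": 0, "dz": 0, "twist": 2}])

```text
t: 18.77
eef_pos: [0.5644, -0.0872, 0.1075]
ee_rot: [2.729, 1.57, -0.317]
force: [2.0, -1.7, 5.8]
width: 0.038
```

```bash
python3 mv.py 0.5652 -0.0877 0.1075 0.13
```

```text
t 18.77 pos [ 0.5644 -0.0872  0.1075] jawyaw -3.0465 q [ 0.19   0.308 -0.39   0.001 -0.873 -0.095] F [ 1.95 -1.68  5.79] M [-0.642 -0.77   0.117] w 0.038
toolx [ 9.e-04 -3.e-04 -1.e+00]
delta [-0.      0.0006 -0.0007] twist -2.0 dyaw 0.035
```

jog_arm(motion=[{"dx": 0, "dy": 0, "dz": 0, "twist": 0.5}, {"dx": 0, "dy": 0, "dz": 0, "twist": 1}, {"dx": 0, "dy": 0, "dz": 0, "twist": 1.5}, {"dx": 0, "dy": 0, "dz": 0, "twist": 2}, {"dx": 0, "dy": 0, "dz": 0, "twist": 2.5}, {"dx": 0, "dy": 0, "dz": 0, "twist": 3}, {"dx": 0, "dy": 0, "dz": 0, "twist": 3}])

```text
t: 19.35
eef_pos: [0.5645, -0.0875, 0.1075]
ee_rot: [2.373, 1.57, -0.726]
force: [3.5, -4.1, 4.9]
width: 0.038
```

```bash
python3 mv.py 0.5652 -0.0877 0.1075 0.13
```

```text
t 19.35 pos [ 0.5645 -0.0875  0.1075] jawyaw -3.0987 q [ 0.189  0.308 -0.39   0.001 -0.873 -0.147] F [ 3.52 -4.14  4.89] M [-1.755 -1.077  0.199] w 0.038
toolx [ 9.e-04 -8.e-04 -1.e+00]
delta [ 0.      0.0002 -0.0007] twist -4.99 dyaw 0.087
```

jog_arm(motion=[{"dx": 0, "dy": 0, "dz": 0, "twist": 0.5}, {"dx": 0, "dy": 0, "dz": 0, "twist": 1}, {"dx": 0, "dy": 0, "dz": 0, "twist": 1.5}, {"dx": 0, "dy": 0, "dz": 0, "twist": 2}, {"dx": 0, "dy": 0, "dz": 0, "twist": 2}])

```text
t: 19.77
eef_pos: [0.5645, -0.0879, 0.1075]
ee_rot: [2.155, 1.569, -0.979]
force: [2.5, -5.7, 4.4]
width: 0.0378
```

```bash
python3 mv.py 0.5652 -0.0877 0.1075 0.13
```

```text
t 19.77 pos [ 0.5645 -0.0879  0.1075] jawyaw -3.1336 q [ 0.189  0.308 -0.39   0.002 -0.873 -0.182] F [ 2.47 -5.66  4.37] M [-2.437 -1.206  0.212] w 0.0378
toolx [ 8.0e-04 -1.2e-03 -1.0e+00]
delta [ 0.     -0.0002 -0.0007] twist -6.99 dyaw 0.122
```

jog_arm(motion=[{"dx": 0, "dy": 0, "dz": 0, "twist": -1}, {"dx": 0, "dy": 0, "dz": 0, "twist": -2}, {"dx": 0, "dy": 0, "dz": 0, "twist": -3}, {"dx": 0, "dy": 0, "dz": 0, "twist": -4}, {"dx": 0, "dy": 0, "dz": 0, "twist": -5}, {"dx": 0, "dy": 0, "dz": 0, "twist": -6}, {"dx": 0, "dy": 0, "dz": 0, "twist": -7}, {"dx": 0, "dy": 0, "dz": 0, "twist": -7}])

```text
t: 20.43
eef_pos: [0.5639, -0.0872, 0.1075]
ee_rot: [1.611, 1.571, -1.4]
force: [0.8, -1.6, 7.1]
width: 0.038
```

```bash
python3 mv.py 0.5652 -0.0877 0.1075 0.13
```

```text
t 20.43 pos [ 0.5639 -0.0872  0.1075] jawyaw -3.0106 q [ 0.19   0.307 -0.39   0.    -0.873 -0.059] F [ 0.79 -1.63  7.06] M [-0.664 -0.211 -0.103] w 0.038
toolx [ 0.e+00 -1.e-04 -1.e+00]
delta [-0.      0.0007 -0.0012] twist 0.06 dyaw -0.001
```

jog_arm(motion=[{"dx": 0, "dy": 0, "dz": 0, "twist": -1}, {"dx": 0, "dy": 0, "dz": 0, "twist": -2}, {"dx": 0, "dy": 0, "dz": 0, "twist": -3}, {"dx": 0, "dy": 0, "dz": 0, "twist": -4}, {"dx": 0, "dy": 0, "dz": 0, "twist": -5}, {"dx": 0, "dy": 0, "dz": 0, "twist": -5}])

```text
t: 20.93
eef_pos: [0.5636, -0.0871, 0.1075]
ee_rot: [-0.09, 1.57, -3.014]
force: [-0.4, -1.0, 9.2]
width: 0.0378
```

```bash
python3 mv.py 0.5652 -0.0877 0.1075 0.13
```

```text
t 20.93 pos [ 0.5636 -0.0871  0.1075] jawyaw -2.9234 q [ 0.19   0.307 -0.39  -0.    -0.874  0.029] F [-0.44 -1.03  9.22] M [-0.408  0.199 -0.124] w 0.0378
toolx [-4.e-04 -1.e-04 -1.e+00]
delta [-0.      0.0009 -0.0014] twist 5.05 dyaw -0.088
```

jog_arm(motion=[{"dx": 0, "dy": 0, "dz": 0, "twist": -1}, {"dx": 0, "dy": 0, "dz": 0, "twist": -2}, {"dx": 0, "dy": 0, "dz": 0, "twist": -3}, {"dx": 0, "dy": 0, "dz": 0, "twist": -4}, {"dx": 0, "dy": 0, "dz": 0, "twist": -5}, {"dx": 0, "dy": 0, "dz": 0, "twist": -5}])

```text
t: 21.43
eef_pos: [0.5636, -0.0866, 0.1075]
ee_rot: [-1.207, 1.57, 2.24]
force: [-2.0, 2.0, 9.9]
width: 0.0377
```

```bash
python3 mv.py 0.5652 -0.0877 0.1075 0.13
```

```text
t 21.43 pos [ 0.5636 -0.0866  0.1075] jawyaw -2.8363 q [ 0.19   0.307 -0.39  -0.001 -0.874  0.116] F [-2.    2.01  9.94] M [ 0.603  0.558 -0.166] w 0.0377
toolx [-5.e-04  6.e-04 -1.e+00]
delta [-0.      0.0015 -0.0013] twist 10.04 dyaw -0.175
```

jog_arm(motion=[{"dx": 0, "dy": 0, "dz": 0, "twist": 1}, {"dx": 0, "dy": 0, "dz": 0, "twist": 2}, {"dx": 0, "dy": 0, "dz": 0, "twist": 3}, {"dx": 0, "dy": 0, "dz": 0, "twist": 4}, {"dx": 0, "dy": 0, "dz": 0, "twist": 5}, {"dx": 0, "dy": 0, "dz": 0, "twist": 6}, {"dx": 0, "dy": 0, "dz": 0, "twist": 7}, {"dx": 0, "dy": 0, "dz": 0, "twist": 8}, {"dx": 0, "dy": 0, "dz": 0, "twist": 8}])

```text
t: 22.18
eef_pos: [0.5643, -0.0868, 0.1075]
ee_rot: [-2.991, 1.57, 0.315]
force: [1.5, 0.5, 7.1]
width: 0.0378
```

```bash
python3 mv.py 0.5652 -0.0877 0.1075 0.13
```

```text
t 22.18 pos [ 0.5643 -0.0868  0.1075] jawyaw -2.9773 q [ 0.19   0.307 -0.39  -0.    -0.873 -0.026] F [1.51 0.49 7.11] M [ 0.04  -0.446  0.125] w 0.0378
toolx [ 8.e-04  3.e-04 -1.e+00]
delta [ 0.      0.001  -0.0007] twist 1.96 dyaw -0.034
```

jog_arm(motion=[{"dx": 0, "dy": 0, "dz": 0, "twist": 0}, {"dx": 0, "dy": 0, "dz": 0, "twist": 0}, {"dx": 0, "dy": 0, "dz": 0, "twist": 0}, {"dx": 0, "dy": 0, "dz": 0, "twist": 0}, {"dx": 0, "dy": 0, "dz": 0, "twist": 0}, {"dx": 0, "dy": 0, "dz": 0, "twist": 0}], gripper=0.0876)

```text
t: 22.68
eef_pos: [0.5637, -0.087, 0.1068]
ee_rot: [-0.186, 1.57, 3.121]
force: [-0.0, -1.2, 0.1]
width: 0.0725
```

```bash
python3 mv.py 0.5652 -0.0877 0.24 0.13
```

```text
t 22.68 pos [ 0.5637 -0.087   0.1068] jawyaw -2.9761 q [ 0.19   0.308 -0.391 -0.    -0.873 -0.024] F [-0.02 -1.23  0.1 ] M [ 0.063  0.105 -0.026] w 0.0725
toolx [-7.e-04  0.e+00 -1.e+00]
delta [-0.1332  0.0009 -0.0013] twist 2.03 dyaw -0.035
```

jog_arm(motion=[{"dx": -0.005, "dy": 0, "dz": 0, "twist": 0}, {"dx": -0.015, "dy": 0, "dz": 0, "twist": 0}, {"dx": -0.03, "dy": 0, "dz": 0, "twist": 0}, {"dx": -0.05, "dy": 0, "dz": 0, "twist": 0}, {"dx": -0.075, "dy": 0, "dz": 0, "twist": 0}, {"dx": -0.1, "dy": 0, "dz": 0, "twist": 0}, {"dx": -0.12, "dy": 0, "dz": 0, "twist": 0}, {"dx": -0.135, "dy": 0, "dz": 0.005, "twist": 0}, {"dx": -0.14, "dy": 0, "dz": 0.02, "twist": 0}, {"dx": -0.14, "dy": 0, "dz": 0.04, "twist": 0}, {"dx": -0.14, "dy": 0, "dz": 0.065, "twist": 0}, {"dx": -0.14, "dy": 0, "dz": 0.09, "twist": 0}, {"dx": -0.14, "dy": 0, "dz": 0.115, "twist": 0}, {"dx": -0.14, "dy": 0, "dz": 0.135, "twist": 0}, {"dx": -0.14, "dy": 0, "dz": 0.147, "twist": 0}, {"dx": -0.14, "dy": 0, "dz": 0.15, "twist": 0}, {"dx": -0.14, "dy": 0, "dz": 0.15, "twist": 0}])

```text
t: 24.1
eef_pos: [0.416, -0.1118, 0.2481]
ee_rot: [3.104, 1.569, 0.128]
force: [0.4, -0.4, 0.2]
width: 0.0875
```

```bash
python3 mv.py 0.5652 -0.0877 0.24 0.13; python3 - <<'E'
from h import *
from station import arm
import pickle
cm=arm.camera_model('wrist'); im=arm.grab_frame('wrist')[:,:,::-1]; s=arm.grab_frame('side')[:,:,::-1]; t=arm.grab_frame('top')[:,:,::-1]
pickle.dump(cm,open('w6.pkl','wb'))
cv2.imwrite('pics/w6.png',im);cv2.imwrite('pics/s6.png',s);cv2.imwrite('pics/t6.png',t)
u,v=wcam(cm,[.565,-.088,.08])[0]; print(u,v)
u,v=int(u),int(v); 
u0=max(u-50,0);v0=max(v-50,0)
a=cv2.resize(im[v0:v0+100,u0:u0+100],(500,500),interpolation=cv2.INTER_CUBIC)
cv2.imwrite('pics/c6.png',a)
E
```

```text
t 24.1 pos [ 0.416  -0.1118  0.2481] jawyaw -2.976 q [ 0.199 -0.068 -0.475  0.    -1.161 -0.033] F [ 0.37 -0.39  0.2 ] M [0.037 0.084 0.011] w 0.0875
toolx [ 2.1e-03  3.0e-04 -1.0e+00]
delta [ 0.0084  0.0008 -0.1511] twist 2.04 dyaw -0.036
135.26374077398907 192.7188579399132
```

View pics/c6.png

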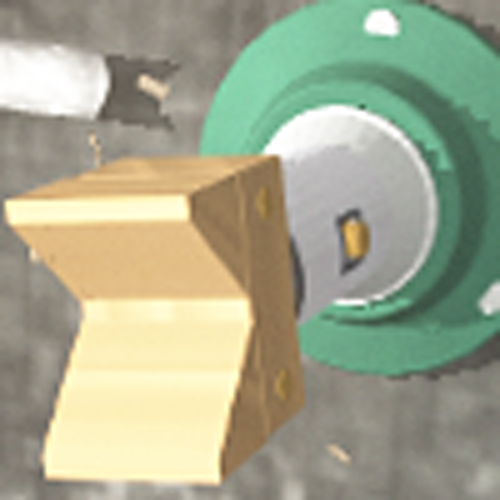

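View pics/t6.png

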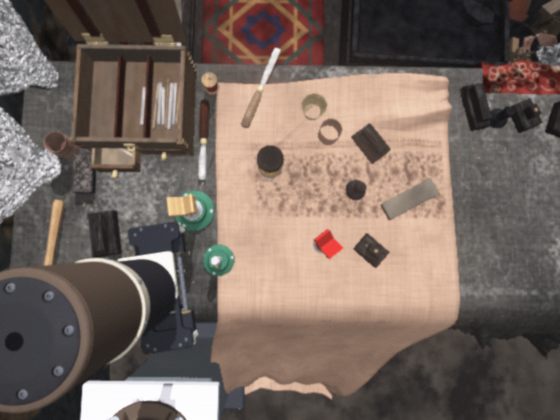

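```bash
python3 - <<'E'
from h import *
s=cv2.imread('pics/s6.png'); cv2.imwrite('pics/c7.png',cv2.resize(s[200:320,270:390],None,fx=4,fy=4,interpolation=cv2.INTER_CUBIC))
E
```

```text
(no output)
```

View pics/c7.png

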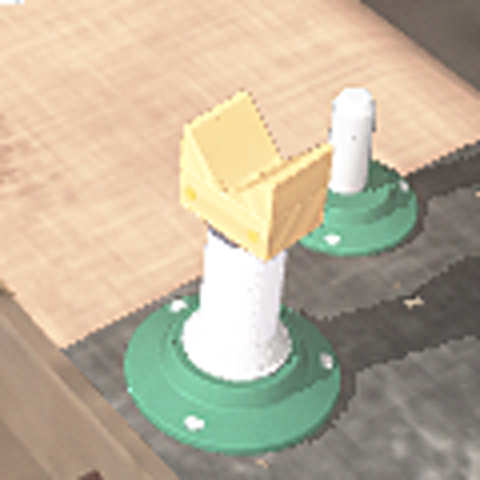

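The side view shows the tube upright with its mouth (about 238,350) on the seat. The wrist view shows the brass button out through the hole. The gripper is clear of everything, so I'm handing in.

```bash
python3 -c "
from station import arm
print(arm.job_done())"
```

```text
the job is handed in; nothing more can be done
None
```

I slid the light-wood tube, mouth down, over the larger green stand's post until it sat on the seat. I then turned it until the brass button came out through the hole, let go and backed away. The job was handed in at about 24 s of the 58 s allowed.

- **Seating:** ground contact came at a tool height of 0.1075 m, against 0.1076 m expected. The force readings between moves stayed under about 10 N.
- **Button:** the last wrist view shows the brass button standing out through the hole.
- **Tube:** the last side view shows it upright with its mouth on the seat.
- **Bystanders:** the amber jar, dabber and printing block look unmoved in the last top view, by eye only.

**What did not go to plan:** on the first turn, past the expected angle of about 0.13 rad, the forces showed no clear pop. I eased the sideways load on the tube and turned it back. The sideways force then dropped, and turning either way met resistance. I took that to mean the button had locked, at about 0.17–0.18 rad. I did not see the moment it popped.

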